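# Snap the lid onto the garlic box

### The arm

A 7-joint arm with a two-finger parallel gripper is mounted at the origin on a cart in front of the work surface, level with it; the furniture and walls round the work are solid. World frame = base frame: x ahead of the robot, y to its left, z up, the work surface at z = 0. Lengths are in m, angles in rad, forces in N, time in s.
With the tool pointing down it reaches from about 0.425 to 0.925 m from the base axis. Payload 6.8 kg.
Tool frame: the origin (TCP) lies between the finger pads; the fingertips stand 19 mm ahead of it and the grasp point (between the pads) is the TCP (manip.tip_extent is the distance from the TCP to the fingertips, in m); z points along the fingers, y is the line along which they close (so a half turn about z gives the same grasp; the last joint's range is limited). The gripper opens to 85 mm and grips with 20 to 120 N. Pads are 22 mm wide; open, the fingers measure 114 mm over their backs; the gripper's body (76 mm by 85 mm) begins 54 mm behind the grasp point. The pads swing forward as they close: fully open they stand 13 mm farther back than shut.
Start: joints at [-1.433, 0.477, 0.022, 1.555, -0.011, 1.109, -0.083], TCP at [0.164, 0.655, 0.25] pointing down, gripper open.
Joint ranges: [-2.96, 2.96], [-0.34, 2.1], [-1.41, 1.46], [0.24, 2.44], [-1.37, 4.51], [0.17, 1.92], [-2.96, 2.96]. Speed limits (rad/s): [2.39, 2.39, 3.14, 3.14, 3.14, 3.14, 3.14].

### API

Orientations are given as a unit quaternion [x, y, z, w].
In Python, from rig import manip gives the robot as it stands.
- The arm moves only by the tool send_rows, never from a script. Its argument "targets" is a list of rows, each a list of 5 numbers: the finger opening in mm, from 0 to 85.4, then the shift along the world's x, y, z in mm, then the turn about the world's z in degrees. In form: [[jaw, x, y, z, spin], ...]. A call has 1 to 12 rows; each row shifts and turns the commanded pose from where the row before left it; what a row does not reach is not made up. A row lasts 1/8 s, in which the tool goes at most 62.5 mm and 10.7 degrees, less where a joint would pass 70% of its speed; a pose out of reach is approached as far as the arm can. A call is refused whole if a number of a shift passes 62.5 or a number of a turn 10.7, either way. A call with a gripper value outside its range is refused whole. The fingers move at their own pace and stop on an object; "force" is the grip in N (left out, the last holds). Time passes only in rows, so rows that do not move let the fingers close. It gives the time, the measured TCP pose, the force, the opening and the grip force at its end, in the units of the state.
- manip.state(): the state, without advancing time (a new reading comes with each control period).
- manip.capture(name): name is "side" or "top" or "wrist"; returns (picture, depth): 480x640x3 uint8, blue, green, red; 480x640 float32, m along the optical axis (not along the pixel's ray), 0 where there is no reading.
- manip.get_calibration(name): a dict with "vertical_fov" (degrees; the focal length in pixels is half the picture's height over the tangent of half this angle, whatever the lens; pixels are square), "cx", "cy" (the principal point, pixels), "eye" and "orientation" of the camera in the world; the wrist camera has in their place "T_tool_cam" (4x4, takes a point from camera to tool coordinates, whose origin is the TCP and whose axes are the flange's). Camera axes: x right, y up, looking along -z (the intrinsics and any distortion apply to the point x, -y, -z); pixel columns grow to the right and rows downward; lengths in m; the calibration is good to about 2 mm. A picture is of the moment at which its call begins: read the wrist's pose just before it. get_calibration takes no time and is no camera call.
- manip.job_done(): hands the job in; it is judged then, once.
Trained networks look in the newest picture that a camera, given by its name, has taken for a name from the list of things; names that differ only in an ending like _2 or _b are one class to them, and where a whole thing is asked for, a point or a joint stands for the part that bears it (a point fixed in the world has none). Each returns a list of dicts, best first, with "confidence" (0 to 1); they miss things now and then, are a little off and sometimes report something else, mostly with a low value. They report only what shows in the picture. A call takes as long as a camera call.
- manip.cut_out(name, camera): "region" (480x640 bool, what is visible of it) and "at" ([row, column] in pixels, amid what is visible of it).
The state is a dict: "time_s": time; "joints": joint angles; "qvel": joint speeds; "effort": joint torques, N m; "tool_pos": TCP position; "orientation": TCP orientation; "ft_force": force on the tool from outside, world axes, zero at the start; "torque": the same for the moment, N m; "opening": finger opening in m; "finger_force": force on a finger pad.
Only numpy, scipy, OpenCV 4.12 (cv2) and the standard library are available. Lean on these libraries where they do the work, as an engineer would, in place of code of your own. Each camera call takes 0.05 s, during which the arm holds its last target. There are 200 camera calls.

### The job

Close the open garlic box: of the two lids on the chopping board, take the longer one, which fits between the box's two spring hooks, and press it straight down until both hooks have clicked over its ends and it lies flat on the rim. Let go of it, and leave the shorter lid where it is.

Things in the scene. Friction and masses are not known exactly. Their poses are not given: they have to be found in the camera images.
- garlic_box: open white box with garlic in it, fixed on the worktop; 74 mm in its x, 162 mm in its y, flat rim 72 mm up; origin at the centre of its underside, z up. Outside the middle of each short end (+y and -y) stands a grey spring hook, 28 mm wide in x, 105 mm high. Either way round is the same.
- box_mouth (a point): middle of the box's rim plane, 72 mm above its origin, same axes; the lid's origin goes here. Hook stems: inner faces at y +-85 mm. Barbs reach in to y +-72 mm, 7 mm above the rim; slopes flare out to y +-92 mm at 33 mm. A lid pressed down on the slopes spreads the hooks (10 to 15 N in all, from 18 mm above the rim); they spring back over it when it is home and centre it if up to 6 mm off in y.
- long_lid: the lid that fits: flat white plate, 84 mm in its x, 160 mm in its y, 6 mm thick, with a grip block standing in the middle of its top (56 mm in x, 24 mm in y, up to 36 mm above the lid's underside: grip it across its y); about 0.12 kg; lies flat on the board, block up. Origin at the centre of its underside, z up. Its y goes along the box's y, either way round.
- short_lid: a lid of the same make, too short for this box: 84 mm in its x, 116 mm in its y, otherwise like the long lid. Origin at the centre of its underside. To be left alone.

How it is judged:
By the outcome, as a careful person would: the job done as asked, in the order asked, and still so for the second after the job is handed in, with the robot touching nothing.
It also fails if it takes over 35 s, if anything falls off the work surface, if the arm or the gripper's body presses on something with over 40 N, if the wrist force passes 120 N, or if a joint passes its speed limit or range.

## Working session

There is one attempt and no reset: what is moved stays moved. The work goes in short steps, Python scripts to look and compute and a tool call to move; the robot and the scene stay as the last step left them, time stands still between calls to the robot, and variables do not carry over. Pictures are saved under pics/ and viewed, at most 10 in all, crops included, and the job is handed in when it is done.

Besides the shell and the picture viewer there is one more tool, called as name([rows], argument=value, ...), one row to a line, values as JSON. send_rows: Moves the arm, as the interface text tells. Its arguments: {"type":"object","properties":{"targets":{"type":"array","items":{"type":"array","items":{"type":"number"}}},"force":{"type":"number"}},"required":["targets"]}

```bash
mkdir -p pics; cat > h.py <<'E'
import numpy as np, cv2
from scipy.spatial.transform import Rotation as R
from rig import manip
def cam(name):
    c=manip.get_calibration(name); s=manip.state()
    if 'T_tool_cam' in c:
        T=np.eye(4);T[:3,:3]=R.from_quat(s['orientation']).as_matrix();T[:3,3]=s['tool_pos'];T=T@np.array(c['T_tool_cam'])
    else:
        T=np.eye(4);o=np.array(c['orientation']);T[:3,:3]=R.from_quat(o).as_matrix() if o.shape==(4,) else o;T[:3,3]=c['eye']
    return c,T
def cloud(name,c,T,d):
    f=240/np.tan(np.radians(c['vertical_fov'])/2)
    v,u=np.mgrid[0:480,0:640]
    p=np.stack([(u-c['cx'])/f*d,-(v-c['cy'])/f*d,-d],-1)
    return p@T[:3,:3].T+T[:3,3]
E
python3 - <<'E'
from h import *
print(manip.state()); 
for n in ['top','side']:
    c,T=cam(n); print({k:c[k] for k in c}); img,d=manip.capture(n); cv2.imwrite(f'pics/{n}0.png',img)
    P=cloud(n,c,T,d); np.savez(f'{n}0.npz',P=P,d=d,img=img)
    for o in ['garlic_box','long_lid','short_lid']:
        for r in manip.cut_out(o,n)[:3]:
            m=r['region']&(d>0); q=P[m]
            print(n,o,r['confidence'],r['at'],m.sum(),np.median(q,0).round(3),np.percentile(q,2,axis=0).round(3),np.percentile(q,98,axis=0).round(3))
E
```

```text
{'time_s': 0.0, 'joints': array([-1.4331109 ,  0.4778282 ,  0.02231837,  1.55645638, -0.01147927,
        1.10928798, -0.08312367]), 'qvel': array([ 1.01584076e-04, -3.35506328e-05,  7.63557084e-05, -4.05909147e-04,
        6.56288558e-04, -5.87768568e-04, -1.05974991e-03]), 'effort': array([-1.83826487e-03, -5.96409345e+01,  1.60682950e+00, -2.81213951e+01,
        1.24551091e-02,  8.75659345e-03, -3.69498377e-05]), 'tool_pos': array([0.16410888, 0.65417114, 0.24930435]), 'orientation': array([ 1.22570602e-01,  9.92459364e-01, -9.25089507e-04, -3.99641318e-05]), 'ft_force': array([-0.65566421,  0.29292365, -0.82701855]), 'torque': array([-0.01133928,  0.02451386, -0.03296479]), 'finger_force': 0.0, 'opening': 0.08546007044126779}
{'vertical_fov': 49.0414757848465, 'cx': 319.58369587592824, 'cy': 242.7300946776156, 'eye': array([0.50871308, 0.03597154, 1.12824868]), 'orientation': array([-0.03225815,  0.02311862,  0.71252595, -0.70052246])}
top garlic_box 0.7 [267.8, 201.4] 3399 [0.549 0.29  0.044] [0.512 0.191 0.002] [0.585 0.366 0.103]
top long_lid 0.72 [247.8, 372.6] 3084 [ 0.579 -0.063  0.048] [ 0.505 -0.114  0.044] [ 0.657 -0.013  0.08 ]
top short_lid 0.64 [251.8, 456.4] 2376 [ 0.568 -0.23   0.048] [ 0.513 -0.273  0.043] [ 0.624 -0.19   0.08 ]
{'vertical_fov': 55.86569741051782, 'cx': 315.01438939825306, 'cy': 241.9489614440401, 'eye': array([0.58360934, 0.79075259, 0.49413726]), 'orientation': array([-3.68583039e-03,  4.99121740e-01,  8.66524033e-01, -5.95595358e-05])}
side garlic_box 0.58 [340.0, 344.1] 6478 [0.546 0.28  0.048] [0.51  0.194 0.004] [0.584 0.371 0.102]
side long_lid 0.64 [222.2, 322.5] 1631 [ 0.577 -0.049  0.049] [ 0.502 -0.109  0.045] [ 0.656 -0.006  0.079]
```

View pics/top0.png

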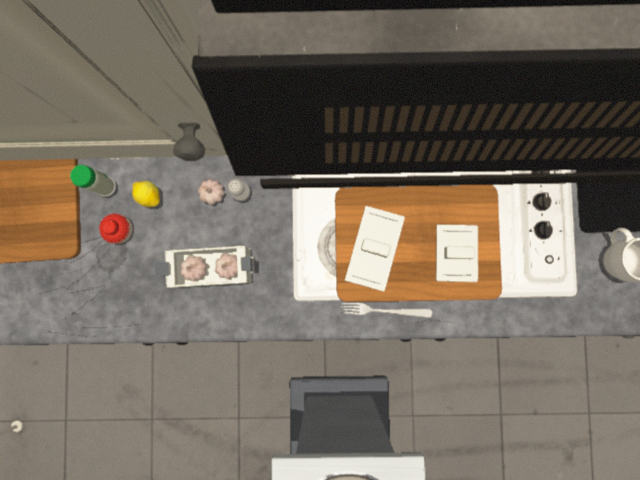

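View pics/side0.png

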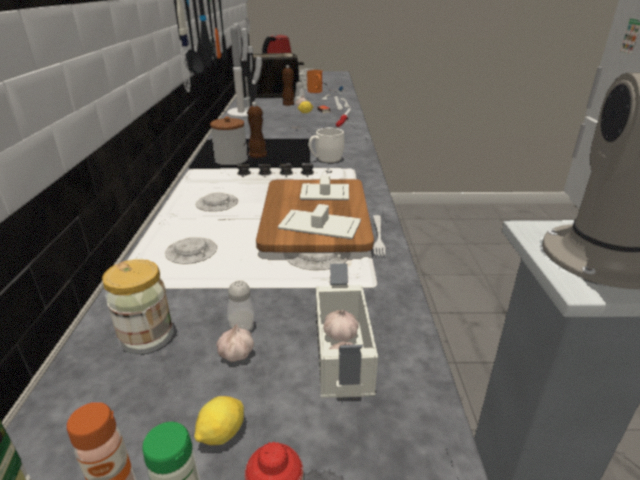

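The top view shows the box at about (208,267), the long lid turned at (375,248), the short lid at (457,252), and a dark hood at rows 50–175. The side view agrees. Next I'll fit the poses and check the hood's height.

```bash
cat > fit.py <<'E'
from h import *
def rect(q):
    (c,s,a)=cv2.minAreaRect((q[:,:2]*1000).astype(np.float32))
    b=cv2.boxPoints((c,s,a)); e=[b[1]-b[0],b[2]-b[1]]; l=max(e,key=np.linalg.norm)
    ang=np.degrees(np.arctan2(l[1],l[0]))%180
    return np.round(c,1),sorted(np.round(s,1)),round(ang,1)  # ang of long side from world x
E
python3 - <<'E'
from fit import *
for n in ['top','side']:
    z=np.load(f'{n}0.npz'); P=z['P']; d=z['d']; ok=d>0
    def sel(x0,x1,y0,y1,z0,z1): return P[ok&(P[...,0]>x0)&(P[...,0]<x1)&(P[...,1]>y0)&(P[...,1]<y1)&(P[...,2]>z0)&(P[...,2]<z1)]
    for nm,a in dict(board=(.4,.8,-.35,.05,.03,.0445),lidblock=(.5,.67,-.13,0.01,.065,.09),rim=(.49,.61,.17,.39,.066,.078),hooks=(.49,.61,.17,.39,.09,.115)).items():
        q=sel(*a)
        if len(q)>5: print(n,nm,len(q),rect(q),q[:,2].mean().round(4))
    q=sel(-.2,1.5,-1,1,.3,2)
    if len(q): print('high',q.min(0),q.max(0))
    for nm in ['long_lid']:
        r=manip.capture(n); m=manip.cut_out(nm,n)[0]['region']&ok
        m=cv2.erode(m.astype(np.uint8),np.ones((2,2)))>0
        q=P[m]; print(nm,rect(q),rect(q[q[:,2]>.07]))
    hk=sel(.49,.61,.17,.39,.09,.115)
    for s in (hk[hk[:,1]<.28],hk[hk[:,1]>.28]):
        if len(s): print('hook',len(s),s.mean(0).round(4),s.min(0).round(3),s.max(0).round(3))
c,T=cam('wrist'); print(T.round(3)); print(np.array(c['T_tool_cam']).round(3))
E
```

```text
top board 12657 (array([ 591.3, -153.3]), [np.float64(237.8), np.float64(341.0)], np.float32(90.0)) 0.041
top lidblock 345 (array([581.6, -63.3]), [np.float64(24.5), np.float64(56.1)], np.float32(73.2)) 0.0774
top rim 800 (array([549.2, 275.4]), [np.float64(74.2), np.float64(170.8)], np.float32(92.6)) 0.0728
top hooks 247 (array([549. , 279.4]), [np.float64(28.0), np.float64(187.5)], np.float32(92.4)) 0.099
high [ 0.5931932  -0.23759689  0.55741802] [0.69498497 0.39373012 0.87969575]
long_lid (array([580.3, -63.9]), [np.float64(84.0), np.float64(157.7)], np.float32(162.1)) (array([581.3, -63.2]), [np.float64(23.9), np.float64(56.1)], np.float32(73.2))
hook 100 [0.5527 0.1934 0.0993] [0.539 0.185 0.09 ] [0.566 0.203 0.108]
hook 147 [0.5447 0.3653 0.0988] [0.532 0.357 0.09 ] [0.559 0.373 0.108]
side board 5011 (array([ 589.8, -151.3]), [np.float64(240.0), np.float64(345.9)], np.float32(90.0)) 0.0415
side lidblock 221 (array([578.8, -61.4]), [np.float64(24.4), np.float64(60.0)], np.float32(72.5)) 0.0758
side rim 1422 (array([546.7, 282.1]), [np.float64(74.2), np.float64(177.3)], np.float32(92.6)) 0.0725
side hooks 343 (array([546.8, 281.2]), [np.float64(28.1), np.float64(189.6)], np.float32(92.5)) 0.0995
high [ 0.04428986 -0.98942511  0.30001098] [0.99486967 0.23500168 0.47402879]
long_lid (array([570.4, -85.2]), [np.float64(137.5), np.float64(158.8)], np.float32(162.5)) (array([578.5, -57.5]), [np.float64(22.3), np.float64(53.5)], np.float32(69.7))
hook 242 [0.5505 0.1951 0.0985] [0.536 0.187 0.09 ] [0.565 0.204 0.108]
hook 101 [0.5432 0.3711 0.1018] [0.529 0.362 0.09 ] [0.557 0.376 0.107]
[[ 0.244 -0.936 -0.255  0.099]
 [ 0.97   0.235  0.064  0.671]
 [ 0.    -0.263  0.965  0.374]
 [ 0.     0.     0.     1.   ]]
[[-0.001  0.965  0.263  0.067]
 [ 1.     0.001  0.    -0.   ]
 [-0.     0.263 -0.965 -0.124]
 [ 0.     0.     0.     1.   ]]
```

send_rows([
  [85,30,-51,0,-6.6],
  [85,30,-51,0,-6.6],
  [85,30,-51,0,-6.6],
  [85,30,-51,0,-6.6],
  [85,30,-51,0,-6.6],
  [85,30,-51,0,-6.6],
  [85,30,-51,0,-6.6],
  [85,30,-51,0,-6.6],
  [85,30,-51,0,-6.6],
  [85,30,-51,0,-6.6],
], force=90)

```text
time_s: 1.85
tool_pos: [0.4651, 0.1432, 0.2508]
orientation: [0.645, 0.764, 0.001, 0.0]
ft_force: [0.5, -0.0, -0.6]
opening: 0.0852
finger_force: 0.0
```

send_rows([
  [85,30,-51,0,-6.6],
  [85,30,-51,0,-6.6],
  [85,30,-51,0,-6.6],
  [85,20,-51,0,-6.6],
  [85,0,0,0,0],
  [85,0,0,0,0],
])

```text
time_s: 2.6
tool_pos: [0.5741, -0.0588, 0.2501]
orientation: [0.801, 0.599, -0.0, -0.0]
ft_force: [0.9, 0.1, 0.0]
opening: 0.0847
finger_force: 0.0
```

```bash
cat > look.py <<'E'
from fit import *
import sys
def look(name):
    s=manip.state(); c,T=cam('wrist'); img,d=manip.capture('wrist'); P=cloud('wrist',c,T,d)
    cv2.imwrite(f'pics/{name}.png',img)
    Rm=R.from_quat(s['orientation']).as_matrix()
    print('t',s['time_s'],'tcp',(s['tool_pos']*1000).round(1),'tooly deg',np.degrees(np.arctan2(Rm[1,1],Rm[0,1])).round(2),'z',Rm[:,2].round(4),'q',s['joints'].round(2),'open',s['opening'],'F',s['ft_force'].round(1))
    return P,d>0
def sel(P,ok,x0,x1,y0,y1,z0,z1): return P[ok&(P[...,0]>x0)&(P[...,0]<x1)&(P[...,1]>y0)&(P[...,1]<y1)&(P[...,2]>z0)&(P[...,2]<z1)]
E
python3 - <<'E'
from look import *
P,ok=look('w1')
q=sel(P,ok,.5,.67,-.14,.02,.067,.09)
print(len(q)); 
if len(q)>5: print(rect(q),q[:,2].mean())
for r in manip.cut_out('long_lid','wrist')[:2]:
    m=r['region']&ok; q=P[m]; print(r['confidence'],r['at'],rect(q),np.percentile(q[:,2],[5,50,95]).round(4)); k=q[q[:,2]>.068]; print(rect(k))
E
```

```text
t 2.6 tcp [574.1 -58.8 250.1] tooly deg -16.46 z [-4.e-04  4.e-04 -1.e+00] q [-0.52  0.37  0.66  1.83 -0.26  1.03 -0.04] open 0.08467741443801963 F [0.9 0.1 0. ]
1591
(array([580.7, -62.8]), [np.float64(23.6), np.float64(55.4)], np.float32(73.5)) 0.07683979907446785
0.76 [214.4, 332.3] (array([579.9, -64.8]), [np.float64(88.1), np.float64(162.9)], np.float32(163.4)) [0.046  0.0474 0.0772]
(array([580.7, -62.8]), [np.float64(23.5), np.float64(55.4)], np.float32(73.3))
```

send_rows([
  [85,6.5,-4,-40,0],
  [85,0,0,-50,0],
  [85,0,0,-50,0],
  [85,0,0,-32,0],
  [85,0,0,-10,0],
  [85,0,0,0,0],
  [10,0,0,0,0],
  [10,0,0,0,0],
  [10,0,0,0,0],
  [10,0,0,0,0],
  [10,0,0,0,0],
], force=90)

```text
time_s: 4.08
tool_pos: [0.5813, -0.0633, 0.0692]
orientation: [0.801, 0.598, 0.001, 0.0]
ft_force: [-2.3, 0.2, 7.0]
opening: 0.0228
finger_force: 89.0
```

send_rows([
  [10,0,0,15,0],
  [10,0,0,35,0],
  [10,0,0,40,0],
  [10,0,0,20,0],
  [10,0,0,0,0],
])

```text
time_s: 4.7
tool_pos: [0.5817, -0.0634, 0.1803]
orientation: [0.801, 0.598, 0.002, 0.001]
ft_force: [-0.6, 0.6, -1.4]
opening: 0.0226
finger_force: 88.3
```

send_rows([
  [10,-3,31,0,9.9],
  [10,-3,31,0,9.9],
  [10,-3,31,0,9.9],
  [10,-3,31,0,9.9],
  [10,-3,31,0,9.9],
  [10,-3,31,0,9.9],
  [10,-3,31,0,9.9],
  [10,-3,31,0,9.9],
  [10,-3,31,0,9.9],
  [10,-3,31,0,9.9],
  [10,-3,31,0,9.9],
  [10,0,0,0,0],
])

```text
time_s: 6.2
tool_pos: [0.5459, 0.2809, 0.1769]
orientation: [-0.024, 1.0, 0.0, -0.001]
ft_force: [-0.5, 0.1, -0.5]
opening: 0.0229
finger_force: 88.3
```

```bash
python3 - <<'E'
from look import *
P,ok=look('w2')
q=sel(P,ok,.48,.65,.15,.4,.12,.165); print('lid seen by wrist',len(q),q.min(0).round(3) if len(q) else '',q.max(0).round(3) if len(q) else '')
for n in ['top','side']:
    c,T=cam(n); img,d=manip.capture(n); P=cloud(n,c,T,d); cv2.imwrite(f'pics/{n}2.png',img)
    for nm,b in dict(lid=(.4,.7,.1,.45,.135,.16),hooks=(.49,.61,.17,.39,.085,.115)).items():
        q=sel(P,d>0,*b)
        if len(q)>5: print(n,nm,len(q),rect(q),q.mean(0).round(4))
a=cv2.imread('pics/w2.png');b=cv2.imread('pics/side2.png');cv2.imwrite('pics/c2.png',cv2.resize(np.hstack([a,b]),(800,300)))
E
```

```text
t 6.2 tcp [545.9 280.9 176.9] tooly deg 92.75 z [-2.6e-03  9.0e-04 -1.0e+00] q [-0.66  0.45  0.11  1.78 -0.06  0.91  1.1 ] open 0.022902281093088797 F [-0.5  0.1 -0.5]
lid seen by wrist 35430 [0.499 0.199 0.149] [0.586 0.361 0.165]
top lid 1586 (array([547.3, 248.1]), [np.float64(84.1), np.float64(100.9)], np.float32(92.3)) [0.5451 0.2346 0.1559]
top hooks 125 (array([552.6, 195.9]), [np.float64(20.7), np.float64(27.9)], np.float32(4.1)) [0.5525 0.1954 0.0969]
side lid 3076 (array([544.4, 277.5]), [np.float64(84.2), np.float64(162.4)], np.float32(92.1)) [0.5456 0.3085 0.156 ]
side hooks 194 (array([543.2, 367.1]), [np.float64(16.6), np.float64(28.6)], np.float32(179.0)) [0.5433 0.369  0.0947]
```

View pics/c2.png

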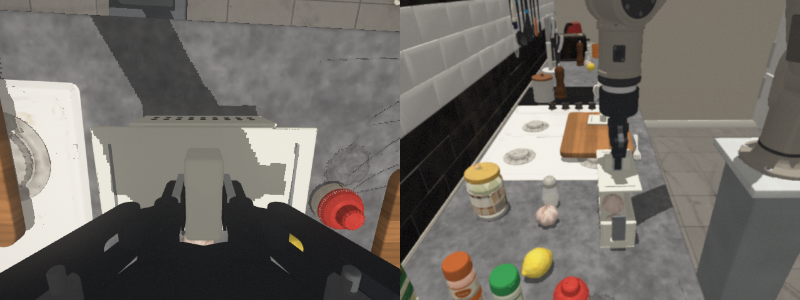

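The lid is held level above the box, centred to within about 3 mm. I'll correct by (+2.7, +2.5) and go down.

send_rows([
  [10,2.7,2.5,-15,0],
  [10,0,0,-15,0],
  [10,0,0,-12,0],
  [10,0,0,-8,0],
  [10,0,0,0,0],
  [10,0,0,-4,0],
  [10,0,0,-4,0],
], force=110)

```text
time_s: 7.22
tool_pos: [0.5507, 0.2804, 0.1206]
orientation: [-0.021, 1.0, 0.0, 0.0]
ft_force: [0.1, 0.1, -1.5]
opening: 0.0224
finger_force: 110.9
```

```bash
python3 - <<'E'
from look import *
P,ok=look('w3')
for n in ['top','side']:
    c,T=cam(n); img,d=manip.capture(n); P=cloud(n,c,T,d); cv2.imwrite(f'pics/{n}3.png',img)
    q=sel(P,d>0,.49,.61,.15,.40,.08,.12)
    print(n,rect(q),q.min(0).round(3),q.max(0).round(3))
b=cv2.imread('pics/side3.png')[220:420,260:420];cv2.imwrite('pics/c3.png',cv2.resize(b,None,fx=3,fy=3))
E
```

```text
t 7.225 tcp [550.7 280.4 120.6] tooly deg 92.42 z [ 8.e-04  5.e-04 -1.e+00] q [-0.65  0.53  0.1   1.81 -0.07  0.8   1.1 ] open 0.022432628458630973 F [ 0.1  0.1 -1.5]
top (array([551.3, 242.4]), [np.float64(84.0), np.float64(114.8)], np.float32(92.2)) [0.507 0.184 0.081] [0.594 0.298 0.12 ]
side (array([547.5, 281.8]), [np.float64(84.3), np.float64(188.1)], np.float32(92.0)) [0.503 0.188 0.08 ] [0.591 0.375 0.12 ]
```

View pics/c3.png

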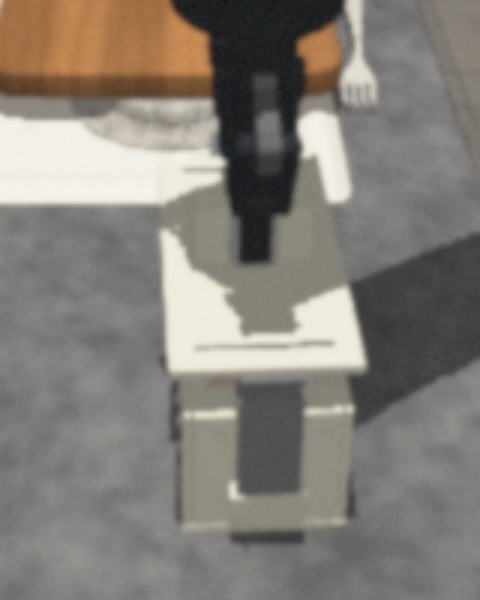

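The side crop shows the lid above the near hook (about (270,375)), square with the box and centred in x. I'll move it a little in y and press down slowly.

send_rows([
  [10,-1,2.5,0,0],
  [10,0,0,-3,0],
  [10,0,0,-3,0],
  [10,0,0,-3,0],
  [10,0,0,-3,0],
  [10,0,0,-3,0],
])

```text
time_s: 8.12
tool_pos: [0.5505, 0.2827, 0.1061]
orientation: [-0.021, 1.0, 0.0, 0.001]
ft_force: [0.3, -2.6, 0.8]
opening: 0.0221
finger_force: 111.5
```

send_rows([
  [10,0,0,-3,0],
  [10,0,0,-2,0],
])

```text
time_s: 8.38
tool_pos: [0.5487, 0.2827, 0.1002]
orientation: [-0.021, 1.0, -0.0, -0.001]
ft_force: [-6.3, -4.7, 17.7]
opening: 0.0221
finger_force: 113.6
```

send_rows([
  [10,0,0,-1.5,0],
  [10,0,0,0,0],
])

```text
time_s: 8.62
tool_pos: [0.5487, 0.2827, 0.1002]
orientation: [-0.021, 1.0, -0.0, -0.001]
ft_force: [-8.3, -3.7, 17.4]
opening: 0.0223
finger_force: 113.8
```

```bash
cat > chk.py <<'E'
from look import *
n=__import__('sys').argv[1]
P,ok=look('w'+n)
c,T=cam('side'); img,d=manip.capture('side'); P=cloud('side',c,T,d); cv2.imwrite(f'pics/side{n}.png',img)
q=sel(P,d>0,.49,.61,.18,.40,.065,.084)
A=np.c_[q[:,:2]-q[:,:2].mean(0),np.ones(len(q))]; print('plane slope x,y (mm/m), z',1000*np.linalg.lstsq(A,q[:,2],rcond=None)[0])
for a in [.2,.22,.24,.26,.28,.3,.32,.34]: k=q[(q[:,1]>a)&(q[:,1]<a+.02)]; print(a,len(k),np.median(k[:,2]).round(4) if len(k) else '')
cv2.imwrite(f'pics/c{n}.png',cv2.resize(img[220:420,260:420],None,fx=3,fy=3))
E
python3 chk.py 4
```

```text
t 8.625 tcp [548.7 282.7 100.2] tooly deg 92.41 z [-1.6e-03 -1.0e-04 -1.0e+00] q [-0.65  0.56  0.1   1.82 -0.07  0.77  1.1 ] open 0.022291680662996347 F [-8.3 -3.7 17.4]
plane slope x,y (mm/m), z [ -3.67693846 -23.1068824   78.65291626]
0.2 168 0.0796
0.22 193 0.0795
0.24 129 0.0795
0.26 147 0.0795
0.28 328 0.0796
0.3 593 0.0794
0.32 636 0.0795
0.34 556 0.0794
```

View pics/c4.png

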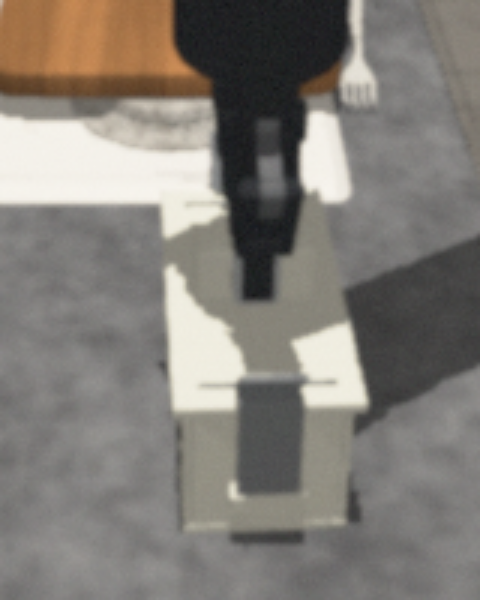

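The lid looks seated and flat (top 79.5 mm), with the near hook over its end at about (270,380). I'll press a bit more to be sure.

send_rows([
  [10,0,0,-1.5,0],
  [10,0,0,-1.5,0],
  [10,0,0,0,0],
])

```text
time_s: 9.1
tool_pos: [0.5487, 0.2827, 0.1001]
orientation: [-0.021, 1.0, 0.0, -0.001]
ft_force: [-16.2, -7.8, 39.6]
opening: 0.0222
finger_force: 117.2
```

```bash
python3 chk.py 5
```

```text
t 9.1 tcp [548.7 282.7 100.1] tooly deg 92.4 z [-1.6e-03  5.0e-04 -1.0e+00] q [-0.65  0.56  0.1   1.82 -0.07  0.77  1.1 ] open 0.022193546663954563 F [-16.2  -7.8  39.6]
plane slope x,y (mm/m), z [ -3.26854286 -25.0010441   78.57341183]
0.2 167 0.0796
0.22 201 0.0796
0.24 127 0.0795
0.26 141 0.0794
0.28 332 0.0795
0.3 595 0.0795
0.32 629 0.0795
0.34 550 0.0793
```

Rigid contact at 40 N with no further travel, so the lid is on the rim. I'll unload, release and rise.

send_rows([
  [10,0,0,2,0],
  [10,0,0,2,0],
  [10,0,0,0,0],
  [50,0,0,0,0],
  [50,0,0,0,0],
  [50,0,0,0,0],
  [50,0,0,0,0],
])

```text
time_s: 10.07
tool_pos: [0.5494, 0.2827, 0.0996]
orientation: [-0.021, 1.0, -0.0, -0.0]
ft_force: [0.2, 0.0, 0.6]
opening: 0.0502
finger_force: 0.0
```

send_rows([
  [50,0,0,10,0],
  [50,0,0,30,0],
  [50,0,0,40,0],
  [50,0,0,40,0],
  [50,-40,0,20,0],
  [50,-40,0,0,0],
  [50,0,0,0,0],
])

```text
time_s: 10.95
tool_pos: [0.467, 0.2833, 0.2409]
orientation: [-0.023, 1.0, 0.001, -0.0]
ft_force: [0.8, -0.1, -0.0]
opening: 0.0499
finger_force: 0.0
```

```bash
python3 chk.py 6; python3 - <<'E'
from look import *
c,T=cam('top'); img,d=manip.capture('top'); P=cloud('top',c,T,d)
for n in ['long_lid','short_lid']:
    for r in manip.cut_out(n,'top')[:1]: q=P[r['region']&(d>0)]; print(n,r['confidence'],rect(q),np.percentile(q[:,2],[5,50,95]).round(4))
a=cv2.resize(img[225:305,140:280],(700,400)); cv2.imwrite('pics/t6.png',a)
b=cv2.imread('pics/c6.png'); cv2.imwrite('pics/d6.png',np.hstack([cv2.resize(b,(320,400)),cv2.resize(a,(480,400))]))
q=sel(P,d>0,.49,.61,.17,.39,.09,.115); print(rect(q))
E
```

```text
t 10.95 tcp [467.  283.3 240.9] tooly deg 92.59 z [-4.e-04  1.e-03 -1.e+00] q [-0.74  0.27  0.1   1.88 -0.03  0.99  0.99] open 0.04986656129879753 F [ 0.8 -0.1 -0. ]
plane slope x,y (mm/m), z [ -1.90959586 -20.36998657  78.76106739]
0.2 335 0.0797
0.22 326 0.0796
0.24 129 0.0795
0.26 150 0.0795
0.28 365 0.0797
0.3 591 0.0795
0.32 640 0.0795
0.34 544 0.0794
long_lid 0.75 (array([553.1, 283. ]), [np.float64(92.8), np.float64(161.8)], np.float32(92.1)) [0.0758 0.0795 0.1091]
short_lid 0.55 (array([ 569.2, -231.1]), [np.float64(85.7), np.float64(117.3)], np.float32(178.1)) [0.0447 0.0485 0.0784]
(array([548.8, 279.6]), [np.float64(54.9), np.float64(188.1)], np.float32(96.0))
```

View pics/d6.png

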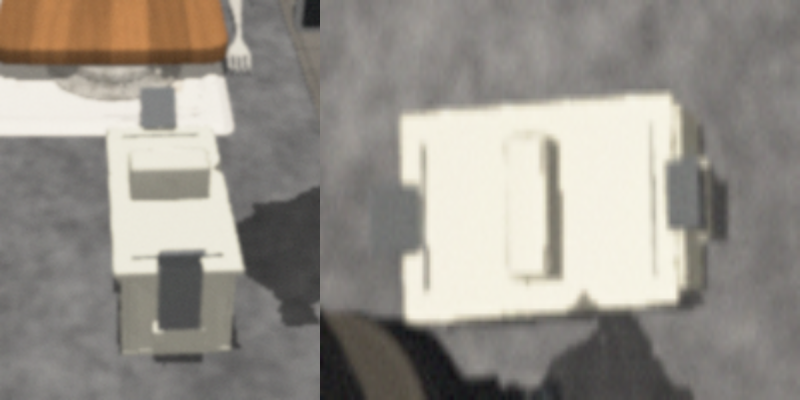

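The pictures show the lid flat on the rim. Both hooks overlap its ends (top crop: left at about (410,217), right at about (683,195)), with the hook span back to 188 mm. The short lid hasn't moved.

```bash
python3 -c "
from rig import manip
print(manip.job_done())"
```

```text
the job is handed in; nothing more can be done
None
```

The long lid is pressed flat on the garlic box's rim with both hooks over its ends and the gripper clear; the short lid was left where it was, and the job is handed in.

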